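# Set a beech round in the V-blocks for cross-drilling

## Robot

A 6-joint arm with a two-finger parallel gripper is mounted at the origin on the work surface. World frame = base frame: x ahead of the robot, y to its left, z up, the work surface at z = 0. Lengths are in m, angles in rad, forces in N, time in s.
With the tool pointing down it reaches from about 0.3 to 0.75 m from the base axis. Payload 8.5 kg.
Tool frame: the origin (TCP) lies at the very end of the fingers, on their centre line; the grasp point (between the pads) lies 19 mm behind it; z points along the fingers, x is the direction in which the jaws open and shut, and the axes are right-handed (so a half turn about z gives the same grasp; the last joint's range is limited). The gripper opens to 85 mm and grips with 20 to 120 N. Pads are 22 mm wide; open, the fingers measure 114 mm over their backs; the gripper's body (76 mm by 85 mm) begins 54 mm behind the grasp point. The pads swing forward as they close: fully open they stand 13 mm farther back than shut.
Start: joints at [1.016, 0.381, 1.297, -0, 1.464, -0.215], TCP at [0.183, 0.519, 0.231] pointing down, gripper open.
Joint ranges: [-3.11, 3.11], [-0.89, 2.33], [0.22, 2.48], [-1.42, 4.56], [0.17, 2.85], [-2.88, 2.88]. Speed limits (rad/s): [2.39, 2.39, 3.14, 3.14, 3.14, 3.14].

## Interface

Orientations are given as a unit quaternion [x, y, z, w].
In Python, from bench import r gives the robot as it stands. The module is installed in compiled form; this text tells all that it offers.
- The arm moves only by the shell command python3 -m creep 'ROWS'. ROWS is a JSON object of lists of equal length, an entry for each row: "fingers": the opening, from -1 (shut) to 1 (fully open); "dp": the shift along the world's x, y, z in m, a list of three; "angular": the turn, a rotation vector about the world's x, y, z in degrees, a list of three. A call has 1 to 12 rows; each row shifts and turns the pose as measured when the row begins; what a row does not reach is not made up. A row lasts 1/10 s, in which the tool goes at most 50 mm and 8.59 degrees, less where a joint would pass 70% of its speed; a pose out of reach is approached as far as the arm can. A call is refused whole if a number of a shift passes 0.05 or a number of a turn 8.59, either way. A call with a gripper value outside its range is refused whole. The fingers move at their own pace and stop on an object; the grip force is fixed at half the most. Time passes only in rows, so rows that do not move let the fingers close. It gives the time, the measured TCP pose, the force and the opening at its end, in the units of the state.
- r.get_state(): the state, without advancing time (a new reading comes with each control period).
- r.capture(name): name is "side" or "top" or "wrist"; returns a dict with "pixels" (480x640x3 uint8, red, green, blue), "K" (3x3 intrinsics, pixels), "distortion" ([k1, k2, p1, p2, k3] as OpenCV has them; the pictures are not rectified), "origin" and "attitude" of the camera in the world. Camera axes: x right, y up, looking along -z (the intrinsics and any distortion apply to the point x, -y, -z); pixel columns grow to the right and rows downward; lengths in m; the calibration is good to about 2 mm. A picture is of the moment at which its call begins. There is no depth.
- r.sign_off(): hands the job in, once; it reports no verdict.
The state is a dict: "time": time; "joints": joint angles; "qd": joint speeds; "joint_torque": joint torques, N m; "eef_pos": TCP position; "eef_rot": TCP orientation; "force": force on the tool from outside, world axes, zero at the start; "torque": the same for the moment, N m; "opening": finger opening in m.
Only numpy, scipy, OpenCV 4.12 (cv2) and the standard library are available. Lean on these libraries where they do the work, as an engineer would, in place of code of your own. Each camera call takes 0.05 s, during which the arm holds its last target. There are 200 camera calls.

## Task

Take the beech round bar out of the open chest drawer, and once it is out push the drawer fully home so that no chips fall into it. Gently lay the bar in the pair of V-blocks so that it bears on both blocks with its blue band midway between them, and finish while holding it pressed down firmly (about 15 N) onto both sides of the V: do not let go at the end. Leave the other loose things on the bench where they are.

Things in the scene. Friction and masses are not known exactly. Their poses are not given: they have to be found in the camera images.
- bar: Beech (light wood) round bar, 36 mm diameter, 160 mm long, about 0.12 kg, a 30 mm wide blue band round its middle. Origin at its centre, x along the bar; ends alike, may be rolled about x. Starts across the drawer on two grey plastic saddles, its centre 26 mm above the drawer's liner and 58 mm above the bench; beside and below its middle 60 mm nothing is in the way.
- chest: Low green steel chest fixed on the bench, 260 mm deep (x) by 350 mm wide (y) by 95 mm high, one drawer in its front (-x) side. Origin at the centre of its underside, z up; the drawer slides out to the chest's -x.
- drawer (a joint): How far the drawer is out, in m: 0 fully home against its stop, starts 0.16. About 2.5 N friction plus 5 N per m/s; it stays where it is left, no spring or catch.
- drawer_front (a point): Middle of the outer edge of the drawer's steel finger lip, moves with the drawer, 78 mm above the bench. The lip is 8 mm high, 290 mm wide and stands 8 mm proud of the flat light-green front panel (19 to 82 mm above the bench, 12 mm thick). Drawer home: 138 mm from the chest's origin along its -x. The bar starts 78 mm behind this point (bar axis).
- sleeve: Loose steel drill sleeve, a ring 40 mm across and 35 mm high, standing in the drawer's other compartment; it rides home with the drawer. Origin at the centre of its underside.
- vjig: Pair of grey steel V-blocks on a dark plate 220 x 100 x 12 mm, all fixed to the bench. Origin at the centre of the plate's underside, z up, x along the V. Blocks 26 mm long (x), 64 mm wide, tops 53 mm above the bench, centred 53 mm either side of the origin: an 80 mm gap between them is free down to the plate. V 90 degrees, 36 mm wide, 18 mm deep, bottom line 35 mm above the bench.
- v_left: The two V faces on the plate's +y side (one in each block), part of the V-blocks. Origin the same as the plate's.
- v_right: The two V faces on the plate's -y side (one in each block), part of the V-blocks. Origin the same as the plate's.
- v_seat (a point): Where the centre of the bar lies when it is fully seated: above the plate's centre, 60.5 mm above the bench.
- slice_a: Loose slice of a branch lying on the bench, 64 mm across, 14 mm thick. Origin at the centre of its underside.
- slice_b: A second such slice of a branch, 64 mm across, 14 mm thick.
- spanner: Loose steel spanner lying on the bench near the robot, about 180 mm long. Origin at its underside, x along it.
- oiler: Red oil bottle, 60 mm across, 160 mm high, standing on the bench. Origin at the centre of its underside.
- stub: Short brass round standing upright on the bench, 30 mm across, 50 mm high. Origin at the centre of its underside.
Not all that is in view belongs to the job. Of the things like the bar, leave any that is green or pink; of the rest the smaller one is meant.

How it is judged:
By the outcome, as a careful person would: the job done as asked, in the order asked, and still so for the second after the job is handed in, while the arm keeps its last pose, push and grip.
It also fails if it takes over 70 s, if anything falls off the work surface, if the arm or the gripper's body presses on something with over 40 N, if the wrist force passes 120 N, or if a joint passes its speed limit or range.

## Working session

There is one attempt and no reset: what is moved stays moved. The work goes in short steps, Python scripts to look and compute and a shell command to move; the robot and the scene stay as the last step left them, time stands still between calls to the robot, and variables do not carry over. Pictures are saved under pics/ and viewed, about 8 in all and at most 12, crops included, and the job is handed in when it is done.

```bash
mkdir -p pics; python3 - <<'E'
from bench import r
import cv2,numpy as np
for n in("top","side"):
    c=r.capture(n); cv2.imwrite(f"pics/{n}0.png",c["pixels"][:,:,::-1]); np.savez(f"{n}0.npz",**c)
    print(n,c["K"],c["distortion"],c["origin"],c["attitude"])
print(r.get_state())
E
```

```text
top [[489.38111374   0.         318.79185337]
 [  0.         489.38111374 242.28300909]
 [  0.           0.           1.        ]] [-0.08690059  0.          0.          0.          0.        ] [ 0.28877773 -0.01476152  1.31526152] [ 0.0739063  -0.06763749 -0.65798761  0.7463346 ]
side [[464.91294989   0.         321.70447515]
 [  0.         464.91294989 246.25387739]
 [  0.           0.           1.        ]] [0.0190483 0.        0.        0.        0.       ] [ 0.50122448 -1.00923767  0.69552213] [ 0.49043709 -0.01428258 -0.01135182  0.8712856 ]
{'time': 0.1, 'joints': array([ 1.01568777e+00,  3.81144681e-01,  1.29816551e+00, -9.17256818e-06,
        1.46357527e+00, -2.15282938e-01]), 'qd': array([-3.26901973e-05, -3.61693837e-04, -2.07683703e-03, -9.40562152e-04,
        2.51220767e-04, -8.98728593e-04]), 'joint_torque': array([ 4.51784013e-03, -4.49215364e+01, -2.31659013e+01, -4.37182382e-05,
        3.57108824e-03,  4.95522556e-05]), 'eef_pos': array([0.18318509, 0.51832605, 0.23077145]), 'eef_rot': array([ 8.16492867e-01,  5.77355160e-01, -5.93550784e-04,  2.56041711e-04]), 'force': array([-0.30513606, -0.29697029,  0.1190218 ]), 'torque': array([ 0.0337049 ,  0.03346563, -0.04070642]), 'opening': 0.08576453529622978}
```

View pics/top0.png

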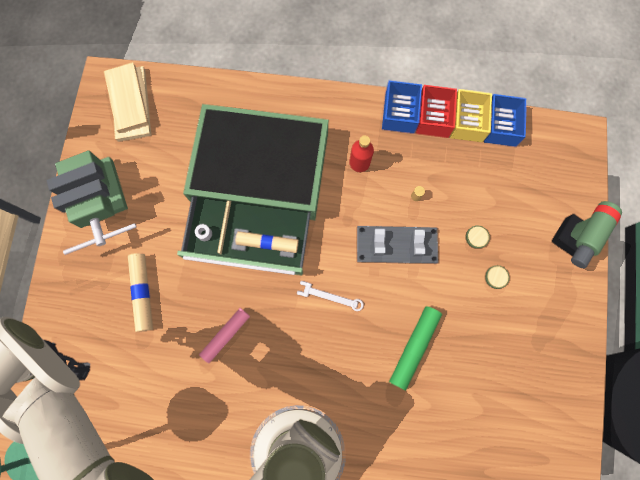

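View pics/side0.png

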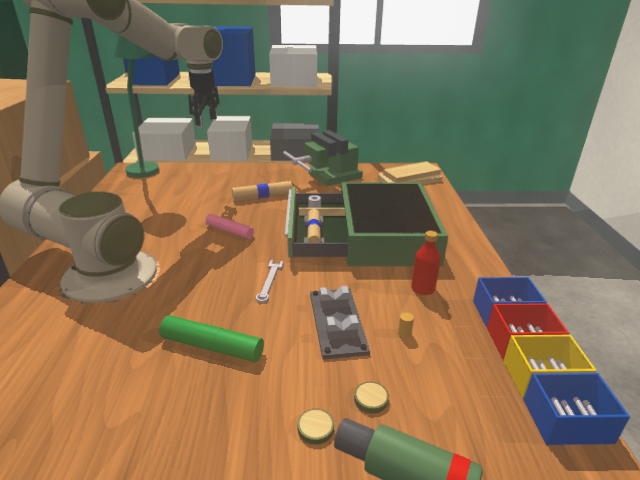

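The top view shows the wanted bar in the drawer, with its band near (267,242). The V-jig is around (398,244), the spanner at (330,295), the oiler at (361,155) and the stub at (419,193). The larger bar with a blue band at (140,290) is a decoy. The side view agrees: drawer bar band (314,224), jig (339,322).

```bash
cat > h.py <<'E'
import cv2,numpy as np
from scipy.spatial.transform import Rotation as R
def ray(c,uv):
    p=cv2.undistortPoints(np.array(uv,float).reshape(-1,1,2),c["K"],c["distortion"])[:,0]
    d=np.c_[p[:,0],-p[:,1],-np.ones(len(p))]@R.from_quat(c["attitude"]).as_matrix().T
    return np.array(c["origin"]),d
def plane(c,uv,z):
    o,d=ray(c,uv); return o+d*((z-o[2])/d[:,2])[:,None]
def two(c1,u1,c2,u2):
    o1,d1=ray(c1,u1);o2,d2=ray(c2,u2);out=[]
    for a,b in zip(d1,d2):
        s,t=np.linalg.lstsq(np.c_[a,-b],o2-o1,rcond=None)[0]
        p,q=o1+s*a,o2+t*b; out.append(np.r_[(p+q)/2,np.linalg.norm(p-q)])
    return np.array(out)
def blob(c,cond,roi):
    x0,y0,x1,y1=roi; hsv=cv2.cvtColor(c["pixels"],cv2.COLOR_RGB2HSV)[y0:y1,x0:x1].astype(int)
    m=cond(*np.moveaxis(hsv,2,0)).astype(np.uint8)
    cs,_=cv2.findContours(m,cv2.RETR_EXTERNAL,cv2.CHAIN_APPROX_NONE)
    return max(cs,key=cv2.contourArea)[:,0]+[x0,y0]
def cen(k):
    m=cv2.moments(k.reshape(-1,1,2)); return [m["m10"]/m["m00"],m["m01"]/m["m00"]]
blue=lambda h,s,v:(h>105)&(h<130)&(s>120)
E
python3 - <<'E'
from h import *
t=dict(np.load("top0.npz"));s=dict(np.load("side0.npz"))
np.set_printoptions(precision=4,suppress=True)
kb=blob(t,blue,(240,225,300,260));ks=blob(s,blue,(295,200,335,250))
print("band px",cen(kb),cen(ks),"top@58",plane(t,[cen(kb)],.06),"two",two(t,[cen(kb)],s,[cen(ks)]))
kw=blob(t,lambda h,s,v:((h>8)&(h<30)&(s>50)&(v>150))|blue(h,s,v),(232,228,302,258))
rc=cv2.minAreaRect(kw.astype(np.float32));b=plane(t,cv2.boxPoints(rc),.058);print("bar rect",b[:,:2],b.mean(0),np.linalg.norm(np.diff(b,axis=0),axis=1))
kp=blob(t,lambda h,s,v:(v<110)&(s<90),(350,218,446,272))
print("plate contour bbox",kp.min(0),kp.max(0))
rc=cv2.minAreaRect(kp.astype(np.float32));b=plane(t,cv2.boxPoints(rc),.012);print("plate",b[:,:2],b.mean(0),np.linalg.norm(np.diff(b,axis=0),axis=1))
for n,c,(x0,y0,x1,y1),f in(("a",t,(170,90,340,290),4.6),):
    pass
im=t["pixels"][:,:,::-1]
a=cv2.resize(im[180:290,170:450],None,fx=2.85,fy=2.85,interpolation=cv2.INTER_CUBIC)
d=cv2.resize(s["pixels"][175:365,270:450,::-1],None,fx=1.5,fy=1.5,interpolation=cv2.INTER_CUBIC)
o=np.zeros((a.shape[0]+d.shape[0],a.shape[1],3),np.uint8);o[:a.shape[0]]=a;o[a.shape[0]:,:d.shape[1]]=d
print(o.shape);cv2.imwrite("pics/crop1.png",o)
E
```

```text
band px [266.1277997364954, 241.5006587615283] [313.3030303030303, 221.5151515151515] top@58 [[0.5274 0.1497 0.06  ]] two [[0.5249 0.1478 0.0749 0.0006]]
bar rect [[0.5102 0.2321]
 [0.5484 0.2328]
 [0.5453 0.0682]
 [0.5073 0.0684]] [0.5278 0.1504 0.058 ] [0.0383 0.1646 0.038 ]
plate contour bbox [413 229] [436 256]
plate [[ 0.5473 -0.2436]
 [ 0.6358 -0.2792]
 [ 0.6205 -0.3186]
 [ 0.5323 -0.2825]] [ 0.584 -0.281  0.012] [0.0954 0.0423 0.0953]
(599, 798, 3)
```

View pics/crop1.png

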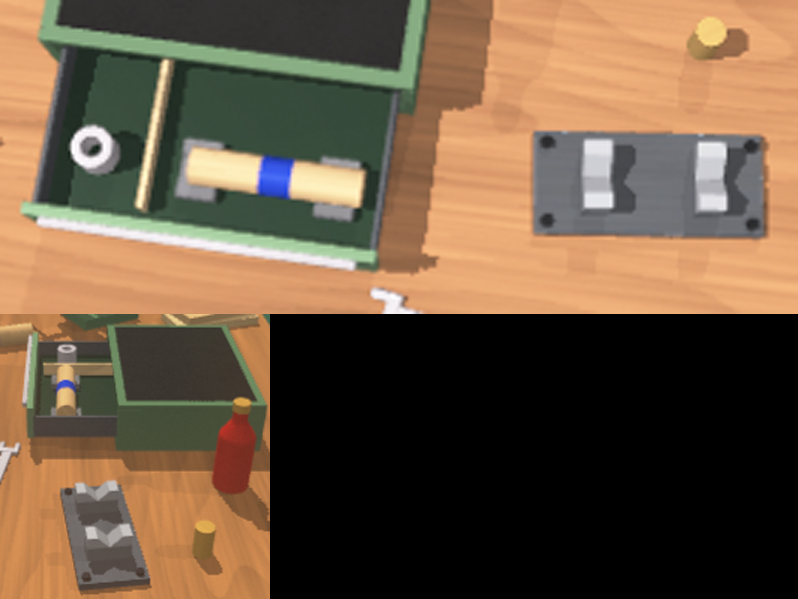

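The crop shows the bar on its saddles, the lip as the white strip from (38,222) to (355,268), and the plate corners at about (533,131), (764,134), (765,236) and (531,236).

```bash
python3 - <<'E'
from h import *
t=dict(np.load("top0.npz"));s=dict(np.load("side0.npz"))
np.set_printoptions(precision=4,suppress=True)
f=lambda L:np.array(L)/2.85+[170,180]
p=plane(t,f([(533,131),(764,134),(765,236),(531,236)]),.012);print("plate z12",p,p.mean(0),np.linalg.norm(np.diff(p,axis=0),axis=1))
b=plane(t,f([(585,139),(612,139),(612,210),(585,210),(697,141),(727,141),(727,212),(698,212)]),.053);print("blocks",b,b[:4].mean(0),b[4:].mean(0),b.mean(0))
l=plane(t,f([(38,226),(355,270)]),.078);d=l[0]-l[1];print("lip",l,np.linalg.norm(d),np.degrees(np.arctan2(d[1],d[0])))
for n,roi in(("top",(185,210,310,275)),):
  k=blob(t,lambda h,s,v:(s<40)&(v>190),roi);print(n,cv2.minAreaRect(k.astype(np.float32)))
kb=blob(t,lambda h,s,v:((h>8)&(h<30)&(s>50)&(v>130))|blue(h,s,v),(225,222,310,262));print(kb.min(0),kb.max(0))
rc=cv2.minAreaRect(kb.astype(np.float32));b=plane(t,cv2.boxPoints(rc),.06);print("bar",rc,b)
E
```

```text
plate z12 [[ 0.6108 -0.0846  0.012 ]
 [ 0.6362 -0.3067  0.012 ]
 [ 0.5368 -0.3153  0.012 ]
 [ 0.5091 -0.0939  0.012 ]] [ 0.5732 -0.2001  0.012 ] [0.2236 0.0997 0.2232]
blocks [[ 0.5992 -0.1313  0.053 ]
 [ 0.6024 -0.1563  0.053 ]
 [ 0.5356 -0.1629  0.053 ]
 [ 0.5324 -0.1381  0.053 ]
 [ 0.6106 -0.2354  0.053 ]
 [ 0.6141 -0.2634  0.053 ]
 [ 0.547  -0.2689  0.053 ]
 [ 0.5437 -0.2422  0.053 ]] [ 0.5674 -0.1472  0.053 ] [ 0.5788 -0.2525  0.053 ] [ 0.5731 -0.1998  0.053 ]
lip [[0.4508 0.3528 0.078 ]
 [0.4476 0.0628 0.078 ]] 0.2900247510155324 89.37354844257234
top ((239.33700561523438, 264.6613464355469), (110.0268783569336, 4.100164413452148), 7.9893269538879395)
[235 231] [297 252]
bar ((266.13995361328125, 241.5199737548828), (62.3668212890625, 14.283556938171387), 8.13010311126709) [[0.5098 0.2317 0.06  ]
 [0.548  0.2324 0.06  ]
 [0.5449 0.0677 0.06  ]
 [0.5069 0.0679 0.06  ]]
```

```bash
python3 -m creep '{"fingers":[0.35,0.35,0.35,0.35,0.35,0.35,0.35,0.35,0.35,0.35,0.35,0.35],"dp":[[0.031,-0.033,0],[0.031,-0.033,0],[0.031,-0.033,0],[0.031,-0.033,0],[0.031,-0.033,0],[0.031,-0.033,0],[0.031,-0.033,0],[0.031,-0.033,0],[0.031,-0.033,0],[0.031,-0.033,0],[0.031,-0.033,0],[0,0,0]],"angular":[[0,0,-6.5],[0,0,-6.5],[0,0,-6.5],[0,0,-6.5],[0,0,-6.5],[0,0,-6.5],[0,0,-6.5],[0,0,-6.5],[0,0,-6.5],[0,0,-6.5],[0,0,-6.5],[0,0,0]]}'
```

```text
time: 1.3
eef_pos: [0.5324, 0.1381, 0.2266]
eef_rot: [0.999, -0.033, -0.004, -0.001]
force: [0.1, 0.4, 1.4]
opening: 0.0578
```

```bash
python3 -m creep '{"fingers":[0.35,0.35,0.35],"dp":[[-0.005,0.012,-0.03],[0,0,-0.02],[0,0,0]],"angular":[[0.3,0,2.8],[0,0,0],[0,0,0]]}'
cat > w.py <<'E'
from bench import r
import sys
from h import *
np.set_printoptions(precision=4,suppress=True)
c=r.capture("wrist");cv2.imwrite(f"pics/{sys.argv[1]}.png",c["pixels"][:,:,::-1]);np.savez(f"{sys.argv[1]}.npz",**c)
print(c["origin"],r.get_state()["eef_pos"],R.from_quat(r.get_state()["eef_rot"]).as_matrix())
for z in (.058,.076):
  k=blob(c,blue,(0,0,640,480)); print(z,cen(k),plane(c,[cen(k)],z),plane(c,cv2.boxPoints(cv2.minAreaRect(k.astype(np.float32))),z))
E
python3 w.py w1
```

```text
time: 1.6
eef_pos: [0.5273, 0.1494, 0.1746]
eef_rot: [1.0, -0.008, -0.004, -0.003]
force: [-0.1, -0.1, 0.6]
opening: 0.0574
[0.5306 0.2222 0.3167] [0.5278 0.1496 0.1758] [[ 0.9998 -0.0161 -0.0068]
 [-0.016  -0.9998  0.0072]
 [-0.0069 -0.007  -1.    ]]
0.058 [322.96261427206986, 244.92249965888934] [[0.5289 0.1453 0.058 ]] [[0.511  0.1639 0.058 ]
 [0.5474 0.1633 0.058 ]
 [0.5476 0.1281 0.058 ]
 [0.5098 0.1287 0.058 ]]
0.076 [322.96261427206986, 244.92249965888934] [[0.529  0.1507 0.076 ]] [[0.5124 0.1679 0.076 ]
 [0.5462 0.1674 0.076 ]
 [0.5464 0.1347 0.076 ]
 [0.5112 0.1352 0.076 ]]
```

View pics/w1.png

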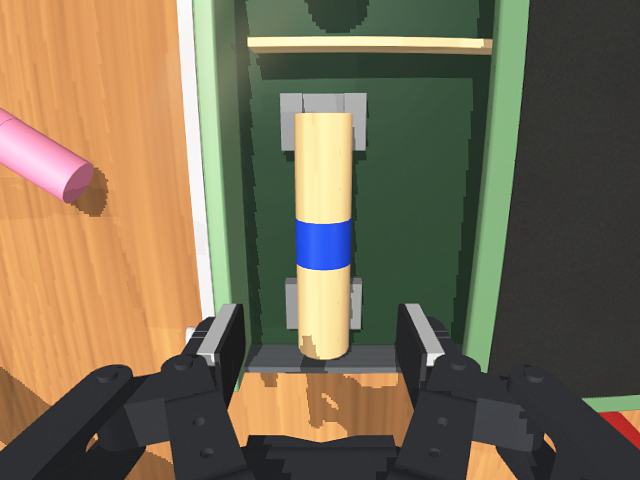

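The picture shows the bar lying along the drawer with its band at (323,245), clear between the fingers. Next I go down to the grasp and close.

```bash
python3 -m creep '{"fingers":[0.35,0.35,0.35,0.35,0.35],"dp":[[0.001,0,-0.03],[0,0,-0.04],[0,0,-0.04],[0,0,-0.02],[0,0,-0.005]],"angular":[[-0.4,-0.4,0],[0,0,0],[0,0,0],[0,0,0],[0,0,0]]}'
```

```text
time: 2.15
eef_pos: [0.5317, 0.1516, 0.0443]
eef_rot: [1.0, -0.006, 0.007, -0.001]
force: [-0.5, -0.3, 0.1]
opening: 0.0576
```

```bash
python3 -m creep '{"fingers":[0.35,0.35],"dp":[[-0.003,-0.001,-0.004],[0,0,0]],"angular":[[0,0.7,0],[0,0,0]]}'; python3 - <<'E'
from bench import r
s=r.get_state();print(s["eef_pos"],s["eef_rot"])
E
```

```text
time: 2.35
eef_pos: [0.5294, 0.151, 0.042]
eef_rot: [1.0, -0.006, 0.002, -0.001]
force: [1.1, 0.7, -1.4]
opening: 0.0574
[0.52943936 0.15099914 0.04196759] [ 9.99980389e-01 -5.98939632e-03  1.72352179e-03 -6.15019275e-04]
```

```bash
python3 -m creep '{"fingers":[0.35,-1,-1,-1,-1,-1,-1],"dp":[[-0.0005,-0.001,-0.003],[0,0,0],[0,0,0],[0,0,0],[0,0,0],[0,0,0],[0,0,0]],"angular":[[0,0,0],[0,0,0],[0,0,0],[0,0,0],[0,0,0],[0,0,0],[0,0,0]]}'
```

```text
time: 3.05
eef_pos: [0.5305, 0.1501, 0.0424]
eef_rot: [1.0, -0.006, 0.005, -0.001]
force: [0.3, 0.1, -1.6]
opening: 0.0344
```

```bash
python3 -m creep '{"fingers":[-1,-1,-1,-1,-1,-1],"dp":[[0,0,0.01],[0,0,0.02],[0,0,0.03],[0,0,0.03],[0,0,0.02],[0,0,0]],"angular":[[0,0,0],[0,0,0],[0,0,0],[0,0,0],[0,0,0],[0,0,0]]}'
```

```text
time: 3.65
eef_pos: [0.5296, 0.15, 0.1589]
eef_rot: [1.0, -0.006, 0.004, -0.001]
force: [0.9, -0.1, -2.0]
opening: 0.0342
```

```bash
python3 -m creep '{"fingers":[-1,-1,-1,-1,-1,-1,-1,-1,-1],"dp":[[-0.034,0.0145,0],[-0.034,0.0145,0],[-0.034,0.0145,0],[-0.034,0.0145,0],[0,0,0],[0,0,-0.03],[0,0,-0.035],[0,0,-0.025],[0,0,0]],"angular":[[0,0,0],[0,0,0],[0,0,0],[0,0,0],[0,0,0],[0,0,0],[0,0,0],[0,0,0],[0,0,0]]}'; python3 w.py w2 | head -2
```

```text
time: 4.55
eef_pos: [0.3866, 0.2084, 0.0624]
eef_rot: [1.0, -0.006, 0.004, -0.001]
force: [0.1, -0.5, -0.7]
opening: 0.0343
[0.3873 0.282  0.2041] [0.3874 0.2086 0.0637] [[ 0.9999 -0.0125  0.0096]
 [-0.0125 -0.9999  0.0015]
```

View pics/w2.png

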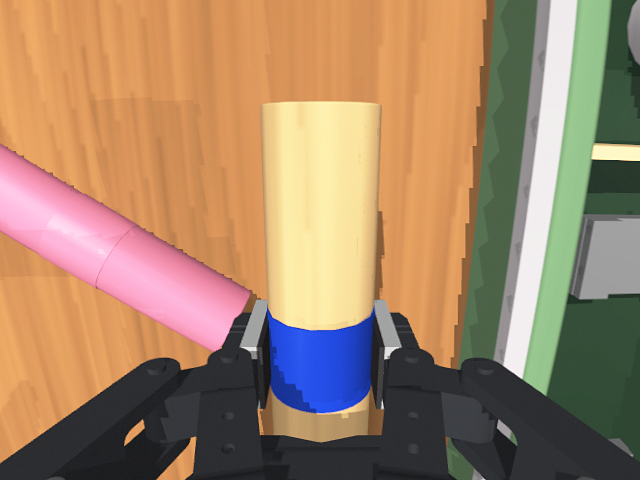

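The bar is held at its band and the drawer lip (white strip, column ~545) is just ahead of the right finger. The pink bar lies lower, to the left. I raise a little, then push.

```bash
python3 -m creep '{"fingers":[-1,-1,-1,-1,-1],"dp":[[0.01,0,0.007],[0.012,0,0],[0.012,0,0],[0.012,0,0],[0.012,0,0]],"angular":[[0,-0.4,0],[0,0,0],[0,0,0],[0,0,0],[0,0,0]]}'
```

```text
time: 5.1
eef_pos: [0.4508, 0.2087, 0.0764]
eef_rot: [1.0, -0.006, 0.011, -0.001]
force: [-2.9, -0.8, -3.4]
opening: 0.0337
```

```bash
python3 -m creep '{"fingers":[-1,-1,-1],"dp":[[-0.012,0,0],[0,0,-0.008],[0,0,0]],"angular":[[0,1.2,0],[0,0,0],[0,0,0]]}'; python3 -c "
from bench import r
s=r.get_state();print(s['eef_pos'],s['eef_rot'],s['force'])"
```

```text
time: 5.4
eef_pos: [0.4412, 0.2086, 0.0702]
eef_rot: [1.0, -0.007, 0.003, -0.002]
force: [0.2, -0.7, -1.5]
opening: 0.0343
[0.44116557 0.20861088 0.07016529] [ 0.99997202 -0.00675868  0.00255894 -0.00192957] [ 0.22211008 -0.6625356  -1.4796017 ]
```

```bash
python3 -m creep '{"fingers":[-1,-1,-1,-1,-1,-1,-1],"dp":[[0.012,0,-0.001],[0.02,0,-0.001],[0.02,0,-0.001],[0.02,0,-0.001],[0.02,0,-0.001],[0.015,0,-0.001],[0,0,0]],"angular":[[0,0.1,0],[0,0.1,0],[0,0.1,0],[0,0.1,0],[0,0.1,0],[0,0.1,0],[0,0,0]]}'; python3 -c "
from bench import r
s=r.get_state();print(s['eef_pos'],s['eef_rot'],s['force'])"
```

```text
time: 6.1
eef_pos: [0.5504, 0.2085, 0.0646]
eef_rot: [1.0, -0.006, -0.007, -0.001]
force: [-0.3, 0.7, -1.7]
opening: 0.0343
[0.55041221 0.20849333 0.0645943 ] [ 0.99995857 -0.00586153 -0.00683525 -0.0013356 ] [-0.2704637   0.74895713 -1.68223749]
```

```bash
python3 -m creep '{"fingers":[-1,-1],"dp":[[0.01,0,0.003],[0.01,0,0]],"angular":[[0,-0.6,0],[0,0,0]]}'; python3 -m creep '{"fingers":[-1,-1],"dp":[[0.006,0,0],[0.006,0,0]],"angular":[[0,0,0],[0,0,0]]}';
```

```text
time: 6.3
eef_pos: [0.5689, 0.2085, 0.0671]
eef_rot: [1.0, -0.006, -0.004, -0.001]
force: [-3.0, 1.0, 0.2]
opening: 0.0344
time: 6.5
eef_pos: [0.5802, 0.2084, 0.067]
eef_rot: [1.0, -0.005, -0.006, -0.001]
force: [-32.5, -1.6, 15.0]
opening: 0.0343
```

```bash
python3 -m creep '{"fingers":[-1,-1,-1,-1,-1,-1],"dp":[[-0.02,0,0],[-0.03,0,0],[0,0,0.03],[0,0,0.04],[0,0,0.02],[0,0,0]],"angular":[[0,0,0],[0,0,0],[0,0,0],[0,0,0],[0,0,0],[0,0,0]]}'; python3 - <<'E'
from bench import r
from h import *
np.set_printoptions(precision=4,suppress=True)
c=r.capture("top");np.savez("top1.npz",**c);w=r.capture("wrist");np.savez("w3.npz",**w)
o=np.vstack([c["pixels"][90:280,170:470],]);o=cv2.resize(o,None,fx=2,fy=2,interpolation=cv2.INTER_CUBIC)
q=cv2.resize(w["pixels"],(0,0),fx=.3,fy=.3);z=np.zeros((380,800,3),np.uint8);z[:,:600]=o;z[:q.shape[0],600:792]=q
cv2.imwrite("pics/top1.png",z[:,:,::-1]);s=r.get_state();print(s["eef_pos"],s["eef_rot"],s["force"])
E
```

```text
time: 7.1
eef_pos: [0.5301, 0.2085, 0.16]
eef_rot: [1.0, -0.005, -0.004, -0.001]
force: [-0.2, 0.2, -2.3]
opening: 0.0339
[0.5289 0.2083 0.157 ] [ 1.     -0.0055 -0.0071 -0.0006] [-1.0016 -0.818  -1.7878]
```

View pics/top1.png

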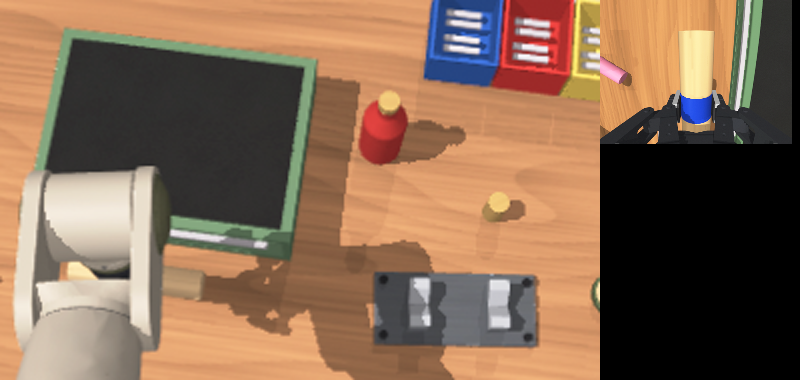

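The chest drawer looks home: the lip strip sits against the chest front and ends at crop (268,245). The jig is undisturbed at about (455,310). Next I check the lip numerically and move over the jig.

```bash
python3 - <<'E'
from h import *
np.set_printoptions(precision=4,suppress=True)
t=dict(np.load("top1.npz"))
e=plane(t,[[170+268/2,90+246/2]],.078);print("lip right end",e,"expected home",[.4476+.16,.0628-.002])
E
python3 -m creep '{"fingers":[-1,-1,-1,-1,-1,-1,-1,-1,-1,-1],"dp":[[0.005,-0.0455,0],[0.005,-0.0455,0],[0.005,-0.0455,0],[0.005,-0.0455,0],[0.005,-0.0455,0],[0.005,-0.0455,0],[0.005,-0.0455,0],[0.005,-0.0455,0],[0.005,-0.0455,0],[0,0,0]],"angular":[[0,0,0.8],[0,0,0.8],[0,0,0.8],[0,0,0.8],[0,0,0.8],[0,0,0.8],[0,0,0.8],[0,0,0.8],[0,0,0.6],[0,0,0]]}'; python3 w.py w4
```

```text
lip right end [[0.6117 0.0602 0.078 ]] expected home [0.6076, 0.06079999999999999]
time: 8.2
eef_pos: [0.5692, -0.2163, 0.1384]
eef_rot: [0.998, 0.06, -0.018, -0.004]
force: [-0.0, -0.2, -2.5]
opening: 0.0342
[ 0.5662 -0.1439  0.2807] [ 0.5688 -0.2137  0.1381] [[ 0.9919  0.1211 -0.0369]
 [ 0.1215 -0.9926  0.0073]
 [-0.0358 -0.0117 -0.9993]]
0.058 [320.350503477629, 365.2194954842728] [[ 0.576  -0.2882  0.058 ]] [[ 0.5438 -0.3287  0.058 ]
 [ 0.5393 -0.252   0.058 ]
 [ 0.6031 -0.2446  0.058 ]
 [ 0.6141 -0.3198  0.058 ]]
0.076 [320.350503477629, 365.2194954842728] [[ 0.5752 -0.2765  0.076 ]] [[ 0.5457 -0.3137  0.076 ]
 [ 0.5414 -0.2433  0.076 ]
 [ 0.6001 -0.2365  0.076 ]
 [ 0.6103 -0.3056  0.076 ]]
```

View pics/w4.png

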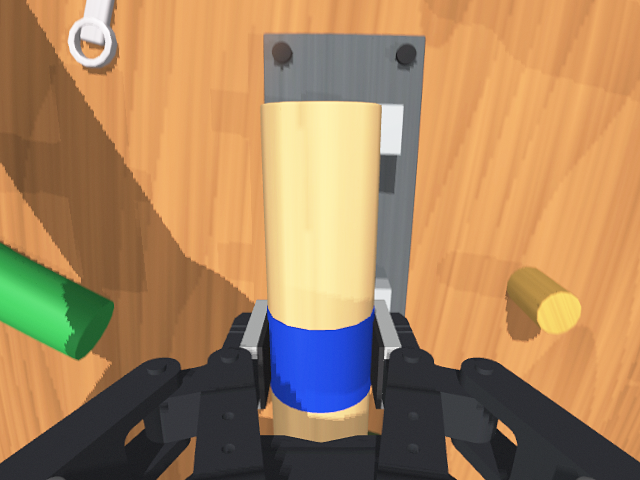

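The plate's +y end shows corners at (264,34) and (424,36). The V-blocks sit under the bar and a little to the right, so the tool must move +x.

```bash
python3 - <<'E'
from h import *
np.set_printoptions(precision=4,suppress=True)
w=dict(np.load("w4.npz"))
p=plane(w,[(264,34.5),(424,36.5)],.012);e=p[1]-p[0];print(p,np.linalg.norm(e),np.degrees(np.arctan2(e[1],e[0])))
for a in(None,6.3):
  u=e/np.linalg.norm(e) if a is None else np.array([np.cos(np.radians(a)),np.sin(np.radians(a)),0])
  n=np.array([u[1],-u[0],0]);print("centre",p.mean(0)+.11*n)
p=plane(w,[(403,104.5),(402,154)],.053);print("block1 +x edge corners",p,"expected along/across vs centre")
c0=np.array([.5731,-.1999,.053]);a=np.radians(6.3);u=np.array([np.cos(a),np.sin(a),0]);v=np.array([-np.sin(a),np.cos(a),0])
print([( (q-c0)@u,(q-c0)@v) for q in p])
bl=plane(w,[(282,52),(406,54)],.012);print("holes",bl)
E
python3 -m creep '{"fingers":[-1,-1],"dp":[[0.004,0.0135,0.005],[0,0,0]],"angular":[[-0.4,-2.1,-0.6],[0,0,0]]}'
```

```text
[[ 0.5161 -0.0943  0.012 ]
 [ 0.6134 -0.0839  0.012 ]] 0.09780195726028283 6.095534039147185
centre [ 0.5764 -0.1985  0.012 ]
centre [ 0.5768 -0.1984  0.012 ]
block1 +x edge corners [[ 0.6009 -0.1282  0.053 ]
 [ 0.6047 -0.154   0.053 ]] expected along/across vs centre
[(np.float64(0.035477932456489863), np.float64(0.06823752266388664)), (np.float64(0.03640747888001885), np.float64(0.04215956098481075))]
holes [[ 0.5282 -0.1033  0.012 ]
 [ 0.6041 -0.0954  0.012 ]]
time: 8.45
eef_pos: [0.5721, -0.1991, 0.1399]
eef_rot: [0.998, 0.055, -0.002, -0.002]
force: [-0.3, 0.9, -1.7]
opening: 0.0339
```

```bash
python3 -m creep '{"fingers":[-1,-1,-1,-1],"dp":[[0.003,0,-0.03],[0,0,-0.03],[0,0,-0.015],[0,0,0]],"angular":[[0,0,0],[0,0,0],[0,0,0],[0,0,0]]}'; python3 - <<'E'
from bench import r
from h import *
np.set_printoptions(precision=4,suppress=True)
s=r.get_state();print(s["eef_pos"],R.from_quat(s["eef_rot"]).as_matrix(),s["force"])
w=r.capture("wrist");np.savez("w5.npz",**w);c=r.capture("side");np.savez("s5.npz",**c)
o=np.zeros((480,800,3),np.uint8);o[:,:480]=cv2.resize(c["pixels"][255:365,285:395],(480,480),interpolation=cv2.INTER_CUBIC);o[:240,480:]=cv2.resize(w["pixels"],(320,240))
cv2.imwrite("pics/s5.png",o[:,:,::-1])
E
```

```text
time: 8.85
eef_pos: [0.5742, -0.1956, 0.0602]
eef_rot: [0.998, 0.058, -0.004, -0.003]
force: [-0.7, 0.8, -1.2]
opening: 0.0341
[ 0.5742 -0.1956  0.0602] [[ 0.9932  0.116  -0.0089]
 [ 0.116  -0.9932  0.0051]
 [-0.0082 -0.0061 -0.9999]] [-0.6823  0.7574 -1.2116]
```

View pics/s5.png

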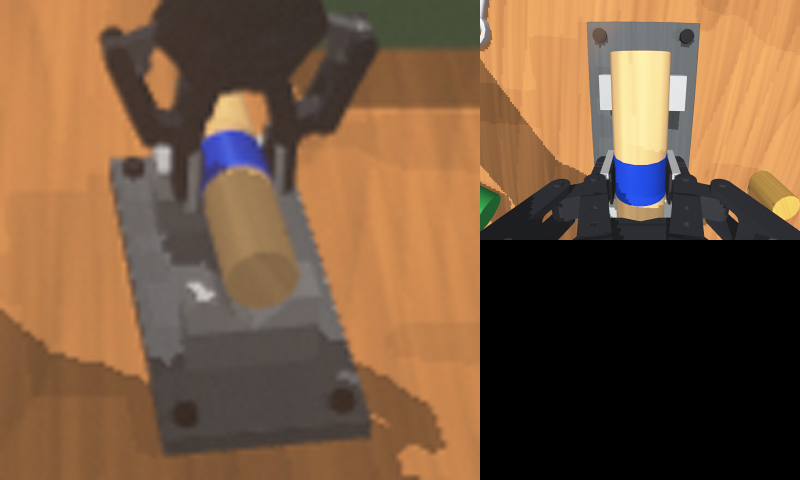

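The side view (left) shows the bar above the V, roughly centred. In the wrist view (right) the bar spans columns 612–669 and the block 600–686, so the bar is about 2 mm short in +x. A quick refinement from w5 follows.

```bash
python3 - <<'E'
from h import *
np.set_printoptions(precision=4,suppress=True)
w=dict(np.load("w5.npz"));p=w["pixels"]
a=np.radians(6.5);u=np.array([np.cos(a),np.sin(a),0]);v=np.array([-np.sin(a),np.cos(a),0])
g=lambda h,s,v:(s<50)&(v>170)
for roi in((225,130,268,240),(376,130,425,240)):
  k=blob(w,g,roi);x0,y0=k.min(0);x1,y1=k.max(0)
  print(x0,y0,x1,y1); 
  xo=x0 if roi[0]<300 else x1+1
  print(plane(w,[(xo,y0),(xo,y1+1)],.053))
xs=[]
kl=blob(w,g,(225,130,268,240));kr=blob(w,g,(376,130,425,240))
L=[kl.min(0)[0],kl[:,1].min()],[kl.min(0)[0],kl[:,1].max()+1];Rr=[kr[:,0].max()+1,kr[:,1].min()],[kr[:,0].max()+1,kr[:,1].max()+1]
q=plane(w,[*L,*Rr],.053);print("block centre",q.mean(0),"jig centre",q.mean(0)-.053*v,"sizes",(q[2]-q[0])@u,(q[0]-q[1])@v,np.degrees(np.arctan2(*(q[2:].mean(0)-q[:2].mean(0))[1::-1])))
kb=blob(w,lambda h,s,v:(h>8)&(h<32)&(s>50)&(v>130),(262,95,376,330));
hs=p[120:300:30];
kk=blob(w,blue,(200,250,440,470));print("wood",kb.min(0),kb.max(0),"blue",kk.min(0),kk.max(0))
m=plane(w,[(320,kb[:,1].min())],.0605+.0152);print("far end top",m, "dist to tool along v",(m[0]-[.5742,-.1956,0])@v)
E
```

```text
237 149 263 219
[[ 0.5377 -0.1351  0.053 ]
 [ 0.5394 -0.1614  0.053 ]]
377 151 413 221
[[ 0.6012 -0.1284  0.053 ]
 [ 0.6058 -0.1543  0.053 ]]
block centre [ 0.571  -0.1448  0.053 ] jig centre [ 0.577  -0.1974  0.053 ] sizes 0.06380352385506084 0.026290446982470347 6.054784163738014
wood [262 101] [375 329] blue [267 307] [374 412]
far end top [[ 0.5659 -0.1165  0.0757]] dist to tool along v 0.0795423452163122
```

```bash
python3 -m creep '{"fingers":[-1,-1,-1],"dp":[[0.002,-0.0025,-0.004],[0,0,-0.003],[0,0,0]],"angular":[[-0.2,-0.5,-0.4],[0,0,0],[0,0,0]]}'; python3 -c "
from bench import r
s=r.get_state();print(s['eef_pos'],s['eef_rot'],s['force'])"
```

```text
time: 9.25
eef_pos: [0.5785, -0.1994, 0.0574]
eef_rot: [0.999, 0.055, 0.004, 0.002]
force: [-0.9, -0.6, -1.6]
opening: 0.0343
[ 0.5785458  -0.19936502  0.05740522] [0.9985038  0.05452567 0.00378052 0.00168107] [-0.86051642 -0.55166963 -1.63634145]
```

```bash
python3 -m creep '{"fingers":[-1,-1,-1],"dp":[[-0.002,0.001,-0.005],[0,0,-0.001],[0,0,0]],"angular":[[0.2,0.4,0],[0,0,0],[0,0,0]]}'; python3 -c "
from bench import r
s=r.get_state();print(s['eef_pos'],s['eef_rot'],s['force'])"
```

```text
time: 9.55
eef_pos: [0.5766, -0.1985, 0.0518]
eef_rot: [0.999, 0.055, 0.001, -0.0]
force: [-0.4, -0.6, -1.7]
opening: 0.0342
[ 0.57662226 -0.19849817  0.05176035] [ 9.98512614e-01  5.45169053e-02  6.82193338e-04 -2.65029861e-05] [-0.40463608 -0.60605211 -1.68148087]
```

Good. Now I lower in small steps and watch for contact.

```bash
for i in 1 ; do python3 -m creep '{"fingers":[-1,-1],"dp":[[0,0.0005,-0.003],[0,0,0]],"angular":[[0,0,0],[0,0,0]]}'; done; python3 -m creep '{"fingers":[-1],"dp":[[0,0,-0.002]],"angular":[[0,0,0]]}'
```

```text
time: 9.75
eef_pos: [0.5766, -0.198, 0.0486]
eef_rot: [0.999, 0.055, 0.001, -0.0]
force: [0.3, 0.5, -0.9]
opening: 0.0344
time: 9.85
eef_pos: [0.5768, -0.198, 0.0467]
eef_rot: [0.999, 0.055, 0.001, 0.0]
force: [-0.6, 0.3, -1.7]
opening: 0.034
```

```bash
python3 -m creep '{"fingers":[-1],"dp":[[0,0,-0.0015]],"angular":[[0,0,0]]}';python3 -m creep '{"fingers":[-1],"dp":[[0,0,-0.001]],"angular":[[0,0,0]]}'
```

```text
time: 9.95
eef_pos: [0.5766, -0.198, 0.0454]
eef_rot: [0.999, 0.055, 0.001, 0.0]
force: [-6.2, 3.1, 12.9]
opening: 0.0338
time: 10.05
eef_pos: [0.5766, -0.198, 0.0454]
eef_rot: [0.999, 0.055, 0.001, 0.0]
force: [-4.4, 2.0, 13.0]
opening: 0.0345
```

```bash
python3 -m creep '{"fingers":[-1],"dp":[[-0.0005,0,-0.001]],"angular":[[0,0,0]]}'; python3 -m creep '{"fingers":[-1],"dp":[[0,0,-0.001]],"angular":[[0,0,0]]}'; python3 -c "
from bench import r
s=r.get_state();print(s['eef_pos'],s['eef_rot'],s['force'],s['torque'])"
```

```text
time: 10.15
eef_pos: [0.5762, -0.1981, 0.0452]
eef_rot: [0.999, 0.055, 0.001, 0.001]
force: [-1.5, -0.2, 0.9]
opening: 0.0341
time: 10.25
eef_pos: [0.5762, -0.1982, 0.045]
eef_rot: [0.998, 0.055, 0.002, 0.001]
force: [-5.8, 1.1, 9.3]
opening: 0.0344
[ 0.57621971 -0.19817112  0.04502613] [9.98499987e-01 5.47241653e-02 1.50210028e-03 8.86153435e-04] [-5.75650335  1.14820963  9.3343404 ] [0.29267603 0.65652818 0.01171538]
```

```bash
python3 -m creep '{"fingers":[-1],"dp":[[-0.001,0,-0.001]],"angular":[[0,0,0]]}'; python3 -m creep '{"fingers":[-1],"dp":[[0,0,-0.001]],"angular":[[0,0,0]]}'; python3 -m creep '{"fingers":[-1],"dp":[[-0.001,0,-0.001]],"angular":[[0,0,0]]}'; python3 -m creep '{"fingers":[-1],"dp":[[0,0,-0.001]],"angular":[[0,0,0]]}';python3 -c "
from bench import r
s=r.get_state();print(s['eef_pos'],s['eef_rot'],s['force'],s['torque'])"
```

```text
time: 10.35
eef_pos: [0.5756, -0.1983, 0.0445]
eef_rot: [0.999, 0.055, 0.002, 0.001]
force: [3.2, 0.7, 4.9]
opening: 0.0344
time: 10.45
eef_pos: [0.5757, -0.1984, 0.0444]
eef_rot: [0.999, 0.054, 0.003, 0.001]
force: [-4.9, 2.4, 14.0]
opening: 0.0342
time: 10.55
eef_pos: [0.5756, -0.1984, 0.0444]
eef_rot: [0.999, 0.054, 0.004, 0.002]
force: [2.9, 1.7, 6.8]
opening: 0.0341
time: 10.65
eef_pos: [0.5757, -0.1984, 0.0444]
eef_rot: [0.999, 0.054, 0.004, 0.002]
force: [-5.2, 1.9, 10.8]
opening: 0.0345
[ 0.57572478 -0.19841783  0.04441485] [0.99852596 0.05406768 0.0043545  0.00190798] [-5.21353082  1.87232911 10.80745607] [ 0.3261648   0.96498498 -0.15943123]
```

```bash
python3 -m creep '{"fingers":[-1],"dp":[[-0.0004,0,-0.001]],"angular":[[0.2,0.5,0]]}'; python3 -c "
from bench import r
s=r.get_state();print(s['eef_pos'],s['eef_rot'],s['force'],s['torque'])"; python3 -m creep '{"fingers":[-1],"dp":[[-0.0004,0,-0.0012]],"angular":[[0,0,0]]}'; python3 -c "
from bench import r
s=r.get_state();print(s['eef_pos'],s['eef_rot'],s['force'],s['torque'])
c=r.capture('top')
from h import *
np.savez('top2.npz',**c);d=r.capture('side');np.savez('s6.npz',**d);w=r.capture('wrist')
o=np.zeros((480,800,3),np.uint8);o[:,:480]=cv2.resize(d['pixels'][255:365,285:395],(480,480),interpolation=cv2.INTER_CUBIC);o[:240,480:]=cv2.resize(w['pixels'],(320,240));o[240:,480:]=cv2.resize(c['pixels'][140:275,320:500],(320,240),interpolation=cv2.INTER_CUBIC)
cv2.imwrite('pics/s6.png',o[:,:,::-1])"
```

```text
time: 10.75
eef_pos: [0.5756, -0.1984, 0.0444]
eef_rot: [0.999, 0.054, 0.001, 0.0]
force: [-1.2, 2.4, 8.9]
opening: 0.0345
[ 0.57557312 -0.19839608  0.04439495] [9.98546828e-01 5.38864329e-02 6.88373349e-04 9.95973927e-05] [-1.23503862  2.41666198  8.91881402] [ 0.31378422  0.22475041 -0.0928739 ]
time: 10.85
eef_pos: [0.5756, -0.1984, 0.0444]
eef_rot: [0.999, 0.054, 0.001, 0.0]
force: [-2.5, 1.7, 11.9]
opening: 0.0339
[ 0.57560899 -0.19839428  0.04439434] [9.98549118e-01 5.38304148e-02 1.35026559e-03 3.48732717e-04] [-2.53639375  1.71051631 11.87885098] [ 0.4349644   0.34284656 -0.13892473]
```

View pics/s6.png

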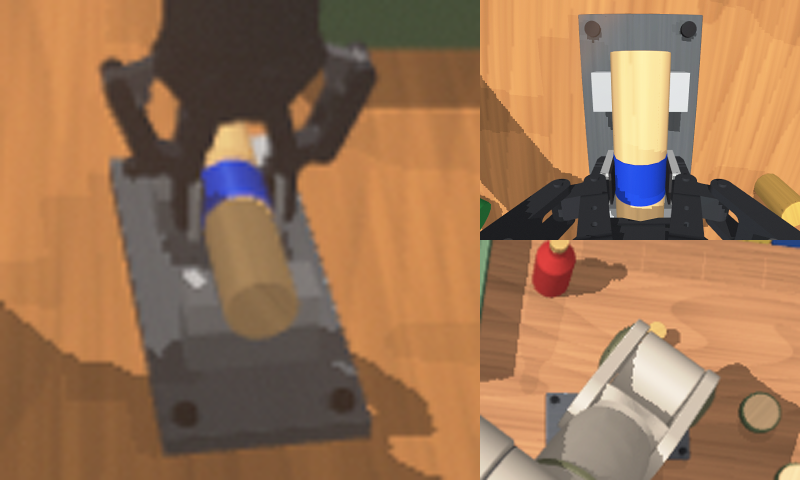

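The bar is seated: in the wrist view the bar (612–669) and block (591–690) share centre column 640.5, and the side view shows the bar down in the V. I firm up the press and check the band position along the V.

```bash
python3 -m creep '{"fingers":[-1],"dp":[[-0.0005,0,-0.0014]],"angular":[[0,0.1,0]]}'; python3 - <<'E'
from bench import r
from h import *
np.set_printoptions(precision=4,suppress=True)
w=r.capture("wrist");g=lambda h,s,v:(s<50)&(v>170)
kl=blob(w,g,(200,110,266,260));kr=blob(w,g,(374,110,440,260))
f=lambda k,x:([x,k[:,1].min()],[x,k[:,1].max()+1])
q=plane(w,[*f(kl,kl[:,0].min()),*f(kr,kr[:,0].max()+1)],.053)
a=np.radians(6.2);v=np.array([-np.sin(a),np.cos(a),0])
jc=q.mean(0)-.053*v;print("jig",jc,np.linalg.norm(q[2]-q[0]),np.linalg.norm(q[1]-q[0]))
kb=blob(w,lambda h,s,v:(h>8)&(h<32)&(s>50)&(v>130),(262,80,376,330));e=plane(w,[(320,kb[:,1].min())],.0605+.0152)[0]
print("bar centre along V rel. to jig centre",(e-jc)@v-.08)
for i in range(3):
  s=r.get_state();print(s["time"],s["eef_pos"],s["force"],s["torque"],s["opening"]);r.capture("top")
E
```

```text
time: 11.1
eef_pos: [0.5756, -0.1984, 0.0444]
eef_rot: [0.999, 0.054, 0.002, 0.001]
force: [-2.1, 1.9, 12.7]
opening: 0.034
jig [ 0.5766 -0.1976  0.053 ] 0.06344477693481124 0.02645190025807508
bar centre along V rel. to jig centre -0.0017484214136740117
11.15 [ 0.5756 -0.1984  0.0444] [-1.6912  2.6318 11.0386] [ 0.3839  0.3914 -0.0993] 0.0342851922841934
11.2 [ 0.5756 -0.1984  0.0444] [-2.7735  2.3725 11.7045] [ 0.4597  0.414  -0.0992] 0.034326749685318084
11.25 [ 0.5756 -0.1984  0.0444] [-2.4608  2.2423 12.2638] [ 0.4065  0.4372 -0.1096] 0.03420032616885835
```

```bash
python3 -m creep '{"fingers":[-1],"dp":[[-0.0005,-0.0001,-0.0017]],"angular":[[0,0.1,0]]}'; python3 - <<'E'
from bench import r
import numpy as np
np.set_printoptions(precision=3,suppress=True)
F=[]
for i in range(8):
  r.capture("top");s=r.get_state();F.append(s["force"])
print(np.mean(F,0),F[-1],s["eef_pos"],s["torque"])
E
```

```text
time: 11.4
eef_pos: [0.5756, -0.1984, 0.0444]
eef_rot: [0.999, 0.054, 0.002, 0.001]
force: [-4.8, 4.1, 18.1]
opening: 0.0342
[-3.179  3.333 14.587] [-2.926  4.173 14.591] [ 0.576 -0.198  0.044] [ 0.579  0.472 -0.111]
```

```bash
python3 -c "
from bench import r
print(r.sign_off())"
```

```text
the job is handed in; nothing more can be done
None
```

I took the bar out of the drawer, pushed the drawer home with the closed fingers while holding the bar, then laid the bar in the V-blocks. I handed the job in at about 12 s with the bar still gripped and pressed down.

- **Drawer:** it went against its stop, with about 32 N on the wrist at the end. The top view put the lip about 4 mm past its calculated home position (x 0.612 against 0.608 m). I put that down to measuring error.
- **Seating:** the tool stopped moving sideways and downward, so the bar bears on both sides of the V. The wrist view showed the bar and block sharing the same centre. The sideways force of about 3 N was well below the downward force, which fits both flanks carrying load.
- **Press:** the wrist read a steady 14.6 N. Adding the roughly 1.7 N that the held bar and sensor offset took off the reading, that is about 16 N on the blocks.
- **Band position:** the two views disagree slightly. The wrist view has the band about 1.7 mm toward −y of midway. The top view's jig position has it about 1.6 mm the other way. I left it there.
- **Other items:** the last views showed nothing disturbed around the jig and chest. I did not measure the other loose things again.

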